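# Zero, switch on and run up a bench flat lap by its speed thumbwheel

### The arm

A 6-joint arm with a two-finger parallel gripper is mounted at the origin on the work surface. World frame = base frame: x ahead of the robot, y to its left, z up, the work surface at z = 0. Lengths are in m, angles in rad, forces in N, time in s.
With the tool pointing down it reaches from about 0.325 to 0.925 m from the base axis. Payload 3.1 kg.
Tool frame: the origin (TCP) lies midway between the tips of the shut fingers; the grasp point (between the pads) lies 19 mm behind it (grasp_offset is the distance from the TCP to the grasp point, in m); z points along the fingers, y is the direction in which the jaws open and shut (so a half turn about z gives the same grasp; the last joint's range is limited). The gripper opens to 85 mm and grips with 20 to 120 N. Pads are 22 mm wide; open, the fingers measure 114 mm over their backs; the gripper's body (76 mm by 85 mm) begins 54 mm behind the grasp point. The pads swing forward as they close: fully open they stand 13 mm farther back than shut.
Start: joints at [-0.112, 0.217, 1.613, -0, 1.311, -0.112], TCP at [0.625, 0, 0.231] pointing down, gripper open.
Joint ranges: [-2.75, 2.75], [-0.78, 2.1], [0.31, 2.55], [-1.13, 4.27], [0.13, 2.63], [-2.58, 2.58]. Speed limits (rad/s): [2.79, 2.79, 3.14, 3.14, 3.14, 3.14].

### API

Orientations are given as a 3x3 rotation matrix whose columns are the frame's x, y, z axes.
In Python, from rig import * gives the robot as it stands. Calls block until the motion is done:
- move_to(position, orientation): joint-space move of the TCP to a pose.
- move_linear(position, max_speed=0.15, ori=None, stop_force=None): straight line of the TCP; ori=None keeps the orientation; max_speed is the mean speed in m/s. With stop_force (N) it stops when the force on the tool has changed by that much, and returns True; else False.
- set_joints(angles): joint-space move.
- open_gripper() and grasp(grasp_force=None): open the fingers fully, or close them until they stop; grasp_force is the grip in N (None keeps the last).
- hold(seconds).
- solve_ik(position, orientation): joint angles nearest the present ones, or None.
- camera(name): name is "scene" or "side" or "wrist"; returns a dict with "image" (480x640x3 uint8, red, green, blue), "K" (3x3 intrinsics, pixels), "R" (3x3) and "t" (3): a world point X has camera coordinates R X + t. Camera axes: x right, y down, z forward; pixel columns grow to the right and rows downward; lengths in m; the calibration is good to about 2 mm. A picture is of the moment at which its call begins. There is no depth.
A pose or a line that the arm cannot do raises MotionError and nothing moves.
- sign_off(): hands the job in, once; it reports no verdict.
Readings, each from a call of its own:
- read_time(): time.
- read_joint_pos(): joint angles.
- read_joint_velocities(): joint speeds.
- read_joint_torque(): joint torques, N m.
- read_tool_pos(): TCP position.
- read_ee_rot(): TCP orientation.
- read_wrist_force(): force on the tool from outside, world axes, zero at the start.
- read_wrist_torque(): the same for the moment, N m.
- read_gripper_width(): finger opening in m.
Only numpy, scipy, OpenCV 4.12 (cv2) and the standard library are available. Lean on these libraries where they do the work, as an engineer would, in place of code of your own. Each camera call takes 0.05 s, during which the arm holds its last target. There are 200 camera calls.

### The job

Start up the glass lap the safe way: with a light fingertip roll its speed thumbwheel back down to the zero stop, then flick the toggle switch on, and then roll the thumbwheel up until the meter needle stands on the long middle mark, never letting it run as far as the mark after that. Press the wheel only gently, and leave the other things on the bench alone.

Things in the scene. Friction and masses are not known exactly. Their poses are not given: they have to be found in the camera images.
- lap: Grey bench flat lap, fixed. Casing 280 mm along its x, 440 along its y, 86 high; on its +y end a white splash pan (256 across, rim 144 above the bench) and, at the +x +y corner, a brass spout 220 high; on its -y end the console. Origin: centre of its underside, on the bench; x points from its front (robot side) to its rear, y to its left, z up.
- panel (a point): Centre of the console's level bare aluminium top panel, 262 mm (lap x) by 165 mm (lap y), 118 mm above the bench; axes as the lap's. In it: thumbwheel slot (front, inner), toggle switch (front, outer), meter (rear).
- slot (a point): Centre of the thumbwheel's slot, level with the panel's top; axes as the lap's. Slot 40 mm along x, 12 wide. In it stands the rim of a black knurled wheel, 34 mm diameter, 8 wide, axle along y. Its top stands 4.5 to 9 mm proud of the panel, differing from lap to lap: feel for it. Beside it, 17 mm to the lap's -y, is a row of bars: the short ones (robot side) mean slow, the long ones fast.
- bars (a point): Middle of the row of bars on the panel beside the wheel, short (slow) to long (fast). The wheel rides on a sprung yoke: pressed, it begins to sink at about 2 N, sinks 1 mm per further 4 N and bottoms after 2.5 mm (12 N). Over 14 N on the wheel breaks the yoke: job failed. It takes about 2.6 N along the rim to turn it, so a fingertip pressing under 4 N slips; 5 to 9 N is right.
- speedwheel (a joint): Turn of the thumbwheel in rad, 0 (zero stop) to 3.6 (full speed stop); stays where it is left. It grows (faster) as the wheel's exposed top moves along the lap's +x, away from the robot. The meter needle follows it: one mark per 0.6 rad; the first of the seven marks is 0, the long middle one 1.8, the one after it 2.4.
- meter (a point): Centre of the white face of the speed meter (92 by 74 mm, its frame 12 mm above the panel), rearward of the wheel. Needle pivot 25 mm nearer the front. Seen from above the needle turns clockwise as speed grows, over seven marks 16.7 degrees apart, from 50 degrees left of straight rearward (zero) to 50 degrees right; the middle mark, straight rearward, is the longest.
- toggle_tip (a point): Ball end (8 mm) of the steel bat toggle switch, 31 mm above the panel, 75 mm to the lap's -y side of the wheel. The lever is 27 mm long on a pivot 5 mm above the panel; off, it leans 0.3 rad to the lap's -x (to the robot).
- toggle (a joint): Angle of the toggle in rad: 0 = off, leaning to the robot side; 0.6 = fully on, leaning away (the lap's +x), its tip 16 mm from the off place. It stays where it is left; about 2.5 N at the tip moves it.
- caliper: Dial caliper, 235 mm long, lying flat to the left of the lap's front; leave it alone. Origin: under the middle of its beam.
- cane: Red glass cane, 10 mm across, 300 mm long, lying to the right of the lap; leave it alone. Origin: under its middle.
- crystal_knob: Clear crystal knob, 60 mm across and 60 mm high, standing at the console's right side; leave it alone. Origin: centre of its foot.
- honing_pad: Black diamond hand pad 90 by 55 by 21 mm, at the console's right side; leave it alone. Origin: centre of its underside.
- cup_wheel: Aluminium cup wheel, 100 mm across, 32 mm high, left of the lap; leave it alone. Origin: centre of its underside.
- squeeze_bottle: White squeeze bottle, 64 mm across, 160 mm high, left of the lap; leave it alone. Origin: centre of its foot.

How it is judged:
On the way, in this order (a step that is already met when the one before it is completed fails the run):
1. the thumbwheel is rolled down to its zero stop (below 0.12 rad) (value of joint speedwheel below 0.12 rad), for 0.2 s.
2. the toggle is flicked on (past 0.45 rad) with the wheel still at zero (below 0.3 rad) (value of joint toggle above 0.45 rad and value of joint speedwheel below 0.3 rad), for 0.1 s.
At the end, for the whole second after the job is handed in: The toggle is on (past 0.45 rad) and the thumbwheel stands between 1.56 and 2.04 rad, that is the needle within 6.7 degrees (0.4 of a mark) of the long middle mark (value of joint speedwheel between 1.56 and 2.04 rad and value of joint toggle above 0.45 rad); the robot touches nothing.
It fails at once if the thumbwheel is pressed with more than 14 N (contact force between speedwheel and anything else above 14 N).
It fails at once if the speed reaches the mark after the middle one (2.4 rad) (value of joint speedwheel above 2.4 rad).
It fails at once if a bystander is shifted by more than 30 mm (distance of any of caliper, cane, crystal_knob, honing_pad, cup_wheel, squeeze_bottle from where it was at the start of the episode above 0.03 m).
It also fails if it takes over 67 s, if anything falls off the work surface, if the arm or the gripper's body presses on something with over 40 N, if the wrist force passes 120 N, or if a joint passes its speed limit or range.

## Working session

There is one attempt and no reset: what is moved stays moved. The work goes in short steps, each a Python script; the robot and the scene stay as the last script left them, time stands still between calls to the robot, and variables do not carry over. Pictures are saved under pics/ and viewed, about 8 in all and at most 12, crops included, and the job is handed in when it is done.

```bash
mkdir -p pics
python3 - <<'E'
from rig import *
import cv2
for n in ("scene","wrist"):
    c=camera(n); cv2.imwrite(f"pics/{n}0.png",c["image"][:,:,::-1]); print(n,c["K"].tolist(),c["R"].tolist(),c["t"].tolist())
print(read_time())
E
```

```text
scene [[506.15258494834535, 0.0, 320.88029595526376], [0.0, 506.15258494834535, 236.56091927328865], [0.0, 0.0, 1.0]] [[-0.8478717241783831, 0.529796129156205, -0.020726815237211937], [0.29009766717365865, 0.430833405353523, -0.8545325741783562], [-0.4437982456467994, -0.7305468077834497, -0.5189840833765853]] [0.4412215005245467, -0.05546987143179272, 1.6073114018373271]
wrist [[364.1091380608962, 0.0, 315.5884047639894], [0.0, 364.1091380608962, 239.5452831984287], [0.0, 0.0, 1.0]] [[0.9999980187021631, 0.00021305551999895798, -0.0019791915258813983], [0.0007296121313411373, -0.9642929733643936, 0.2648367972661595], [-0.0018520955397933717, -0.26483771658773325, -0.9642912182607019]] [-0.623459754170392, -0.033427237265828684, 0.37799961579313857]
0.1
```

View pics/scene0.png

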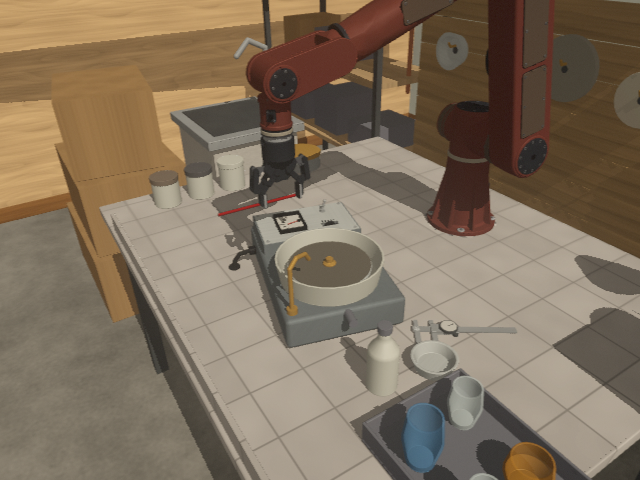

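View pics/wrist0.png

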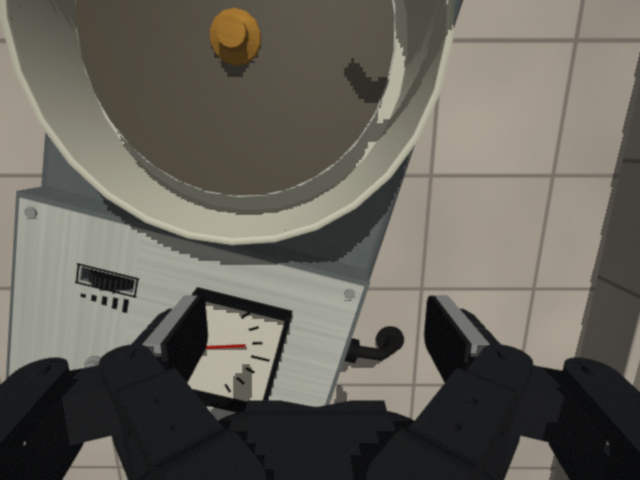

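The wrist view shows the slot at about (107,280), the bars at (83–126,300), the toggle at about (93,360) partly hidden, and the meter at about (240,350). The needle points at the third mark, so about 1.2 rad. The lap is yawed roughly -14°. Next I shut the gripper, turn it so the camera is on the meter side, and look again from above the slot.

```bash
cat > h.py <<'E'
from rig import *
import numpy as np, cv2
def ray(c,uv,z):
    d=c["R"].T@np.linalg.inv(c["K"])@np.array([*uv,1.]); o=-c["R"].T@c["t"]
    return o+d*(z-o[2])/d[2]
def proj(c,X):
    p=c["K"]@(c["R"]@np.array(X)+c["t"]); return p[:2]/p[2]
def save(c,n): cv2.imwrite(f"pics/{n}.png",c["image"][:,:,::-1])
E
python3 - <<'E'
from h import *
c=camera("wrist"); print("cam",-c["R"].T@c["t"],"tcp",read_tool_pos()); R0=read_ee_rot(); print(R0.round(3).tolist())
P=lambda *uv: ray(c,uv,.118)
slot=P(107,280); a=P(30,212); b=P(349,295)   # corner screws
print(slot,a,b); d=b-a; yaw=np.arctan2(d[1],d[0]); print("yaw",yaw, "meter",ray(c,(240,350),.130),"tog",P(93,360))
t=yaw-np.pi/2; Rz=np.array([[np.cos(t),-np.sin(t),0],[np.sin(t),np.cos(t),0],[0,0,1]])
R=Rz@R0
grasp(20)
X=np.array([np.cos(yaw),np.sin(yaw),0])
move_to(slot+[0,0,.09]-0.0*X,R)
print(read_joint_pos(),read_tool_pos(),read_time(),read_wrist_force(), read_gripper_width())
c=camera("wrist"); save(c,"w1"); print("cam",-c["R"].T@c["t"])
E
```

```text
cam [0.62422068 0.06800367 0.37221773] tcp [6.24359609e-01 9.77606879e-05 2.30217360e-01]
[[-0.0, 1.0, -0.002], [1.0, 0.0, 0.0], [0.0, -0.002, -1.0]]
[ 0.467827   -0.03329887  0.118     ] [0.42090769 0.01832573 0.118     ] [ 0.64902831 -0.0452522   0.118     ]
yaw -0.27180569914965014 meter [ 0.56690478 -0.08480642  0.13      ] tog [ 0.44630002 -0.10155768  0.118     ]
[-0.22208402 -0.10209439  1.99294875  0.00207587  1.24973702  1.61931342] [ 0.46819823 -0.03334587  0.20828769] 2.4417 [ 0.08888271  0.31507139 -0.12399942] 0.0002451498803701879
cam [ 0.53209889 -0.05045585  0.35047604]
```

View pics/w1.png

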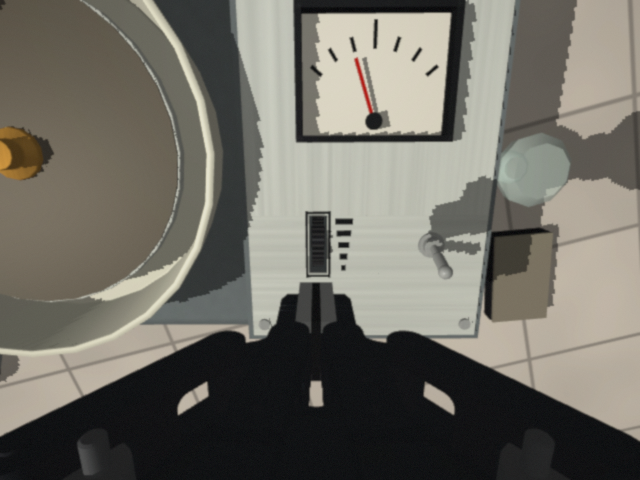

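Clear view along the lap's x axis: slot centre at (318,244), toggle ball at (445,271), toggle pivot at (430,243). The needle runs from (374,121) to (356,58), about 16° left, so about 1.23 rad. Next I touch the wheel and make the first downward stroke.

```bash
cat >> h.py <<'E'
def needle(c):
    im=c["image"][0:136,300:450].astype(int); return im
def val(c):
    """speed from red needle: PCA of red pixels cast on the meter face plane"""
    im=c["image"].astype(int); m=(im[...,0]>120)&(im[...,1]<90)&(im[...,2]<90)
    v,u=np.nonzero(m[:, :]); 
    if len(u)<15: return None
    pts=np.array([ray(c,p,.130) for p in zip(u,v)])[:,:2]
    L=np.c_[pts@X[:2],pts@Y[:2]]; L-=L.mean(0); w=np.linalg.svd(L,full_matrices=False)[2][0]; w*=np.sign(w[0])
    return 1.8-np.arctan2(w[1],w[0])/np.radians(16.667)*.6
yaw=-0.27180569914965014
X=np.array([np.cos(yaw),np.sin(yaw),0]); Y=np.array([-np.sin(yaw),np.cos(yaw),0]); Z=np.array([0,0,1.])
SLOT=None
import json,os
if os.path.exists("s.json"): S={k:np.array(v) for k,v in json.load(open("s.json")).items()}
def press(p,F=6.5):
    """come down at p (xy) until the normal force is about F; returns z"""
    move_linear(np.array([p[0],p[1],.133]),.1)
    hold(.15); f0=read_wrist_force()[2]
    hit=move_linear(np.array([p[0],p[1],.1195]),.008,stop_force=3.)
    z=read_tool_pos()[2]; f=read_wrist_force()[2]-f0
    print("touch",hit,"z",round(z,4),"f",round(f,2))
    return f0,z,f
def stroke(p,d,f0,z,F=6.5,step=.002,v=.02):
    """regulate to F while moving along X by d in small steps"""
    fs=[]; n=max(1,round(abs(d)/step))
    for i in range(-4,n+1):          # first steps only settle the force
        f=read_wrist_force()[2]-f0
        z-=np.clip((F-f)/5500,-.0005,.0004)
        q=p+X*d*max(i,0)/n
        move_linear(np.array([q[0],q[1],max(z,.1195)]),v)
        fs.append(round(read_wrist_force()[2]-f0,1))
    print("f",fs,"z",round(z,4)); return z
def lift():
    q=read_tool_pos(); move_linear(q+[0,0,.014],.1)
E
python3 - <<'E'
from h import *
c=camera("wrist")
slot=ray(c,(318,244),.118); ball=ray(c,(445.5,271),.149); piv=ray(c,(430,243),.123)
s1,s2=ray(c,(264,324),.118),ray(c,(464,324),.118); d=s1-s2
print("slot",slot,"ball rel",(ball-slot)@X,(ball-slot)@Y,"yawchk",np.arctan2(-d[0],d[1]),"val",val(c))
json.dump({"slot":slot.tolist(),"ball":ball.tolist()},open("s.json","w"))
p=slot+X*.007
move_linear(np.array([p[0],p[1],.14]),.1)
f0,z,f=press(p); z=stroke(p,-.014,f0,z); print(read_wrist_force())
lift(); c=camera("wrist"); print(val(c),read_time()); save(c,"w2")
E
```

```text
slot [ 0.46778372 -0.0338652   0.118     ] ball rel -0.007531455165713232 -0.07470848423013574 yawchk -0.27025795709876416 val 4.688526892730078
touch True z 0.1231 f 4.03
f [np.float64(4.9), np.float64(5.0), np.float64(6.8), np.float64(6.6), np.float64(6.2), np.float64(5.2), np.float64(5.2), np.float64(5.8), np.float64(5.9), np.float64(6.1), np.float64(6.6), np.float64(6.3)] z 0.1214
[ 2.5748112  -0.86895732  6.32154231]
0.3582204240397131 8.2917
```

```bash
python3 - <<'E'
import re
s=open("h.py").read()
s=s.replace("    v,u=np.nonzero(m[:, :]); \n","    m=cv2.morphologyEx(m.astype(np.uint8),cv2.MORPH_CLOSE,np.ones((3,3)));n,l,st,_=cv2.connectedComponentsWithStats(m)\n    v,u=np.nonzero(l==1+np.argmax(st[1:,4])); \n")
s=re.sub(r"def needle.*?\n.*?\n","",s)
open("h.py","w").write(s)
E
python3 - <<'E'
from h import *
p=S["slot"]+X*.007
for k in range(1):
    f0,z,f=press(p); stroke(p,-.014,f0,z,F=6.8); lift()
q=S["slot"]+Z*.09
move_linear(q,.15); c=camera("wrist"); print(val(c),read_time()); save(c,"w3")
E
```

```text
touch True z 0.1232 f 3.86
f [np.float64(3.7), np.float64(5.6), np.float64(6.7), np.float64(5.6), np.float64(6.3), np.float64(4.3), np.float64(5.4), np.float64(6.5), np.float64(5.9), np.float64(4.9), np.float64(6.1), np.float64(5.9)] z 0.1205
-0.006076293403677546 13.8833
```

View pics/w3.png

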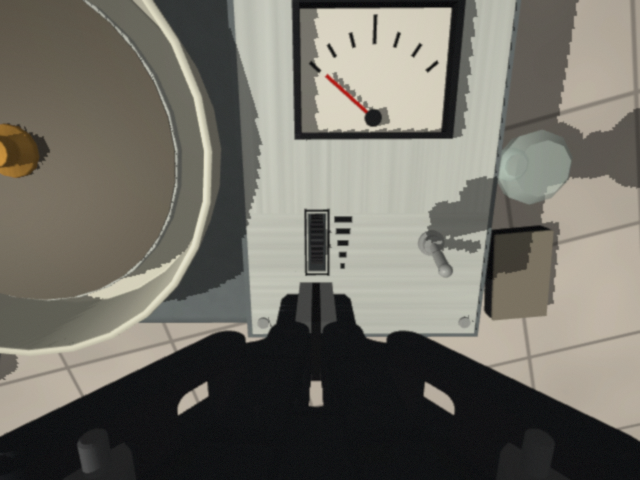

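The needle sits on the zero mark (374,118)→(327,76), and the measured value is about 0. The toggle is still off, with its ball at (445,271). Next I push the toggle.

Run:
```python
from h import *
b=S["slot"]-X*.0075-Y*.0747
a=b-X*.028
move_linear(np.array([*a[:2],.19]),.15); move_linear(np.array([*a[:2],.142]),.1); hold(.1)
e=b+X*.006
print(move_linear(np.array([*e[:2],.142]),.03,stop_force=10.),(read_tool_pos()-S["slot"])@X,read_wrist_force())
a=e-X*.02
move_linear(np.array([*a[:2],.142]),.1); move_linear(np.array([*a[:2],.19]),.15)
move_linear(S["slot"]+Z*.09,.15); c=camera("wrist"); print(val(c),read_time()); save(c,"w4")
```

```text
True -0.007329426898797252 [-1.50185147  0.24472236  2.38405997]
-0.010340056112368767 17.7833
```

View pics/w4.png

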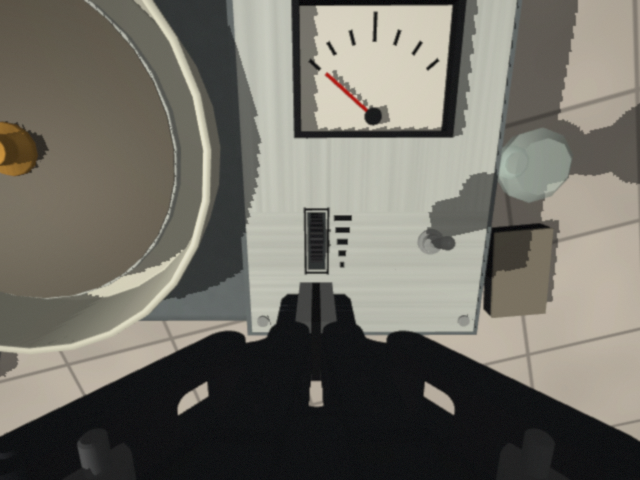

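The ball has moved from row 271 to 242, about 16 mm, so the toggle is fully on with the needle still at zero. Next I roll up, measuring after each stroke.

Run:
```python
from h import *
p=S["slot"]-X*.007
c=camera("wrist"); print("ball x travel",(ray(c,(445.5,242),.149)-S["slot"])@X)
move_linear(np.array([*p[:2],.14]),.15)
v=0.
for k in range(4):
    d=min(.014,(1.8-v)*.017)
    f0,z,f=press(p); stroke(p,d,f0,z); lift(); hold(.1)
    v=val(camera("wrist")); print("d",d,"v",v,read_time())
    if v is None or v>1.7: break
move_linear(S["slot"]+Z*.09,.15); hold(.2); c=camera("wrist"); print(val(c),read_time(),read_wrist_force()); save(c,"w5")
```

```text
ball x travel 0.008375504655886497
touch True z 0.1233 f 4.99
f [np.float64(3.5), np.float64(5.9), np.float64(5.9), np.float64(7.2), np.float64(5.0), np.float64(5.9), np.float64(7.7), np.float64(5.2), np.float64(7.9), np.float64(5.7), np.float64(7.4), np.float64(6.4)] z 0.1224
d 0.014 v 0.7910006409895847 23.4417
touch True z 0.1233 f 4.91
f [np.float64(5.4), np.float64(5.3), np.float64(6.1), np.float64(6.1), np.float64(7.4), np.float64(6.7), np.float64(5.9), np.float64(6.5), np.float64(7.1), np.float64(6.4), np.float64(5.7), np.float64(6.9)] z 0.1225
d 0.014 v 1.59940077960625 28.4833
touch True z 0.1233 f 2.17
f [np.float64(3.5), np.float64(4.3), np.float64(4.5), np.float64(5.2), np.float64(6.5), np.float64(5.7), np.float64(6.3)] z 0.1214
d 0.003410186746693752 v 1.8194249823282445 32.2833
1.820283183266626 33.1667 [0.60279306 0.12660128 0.78926075]
```

View pics/w5.png

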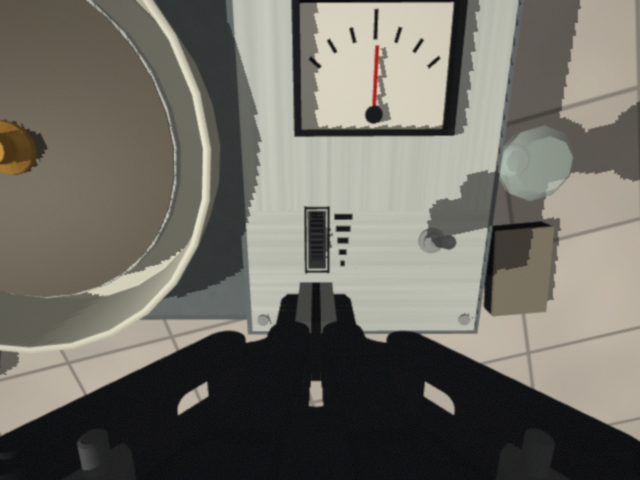

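The needle runs from (374,115) to (377,46), on the long middle mark. The toggle is on and the fingers are clear of everything, so I hand in.

```bash
python3 -c "
from rig import *
sign_off(); print(read_time())"
```

```text
the job is handed in; nothing more can be done
the job is handed in; nothing more can be done
```

The lap is started up and the job is handed in, at about 33 s of the 67 s allowed; the hand-in reports no verdict.

- **Wheel down:** Two light strokes took the wheel from about 1.23 rad to the zero stop, where the needle read about 0.
- **Toggle on:** I pushed the toggle fully over. Its tip moved about 16 mm, and the needle still read about 0 afterwards.
- **Wheel up:** Three measured strokes took the needle to 0.79, then 1.60, then 1.82 rad. The last picture shows it on the long middle mark.
- **Force:** The most I read on the wheel, sampled between the small steps, was about 8 N.
- **Final state:** The toggle is on, the fingertips are about 90 mm above the panel, and the crystal knob and honing pad have not moved in the pictures. I did not look at the other bystanders again, but the arm worked only above the console.

Two readings were off. My first automatic needle reading gave 4.69 rad, probably because other red things were in view. I used the 1.23 rad measured by hand from the picture and limited the later readings to the largest red patch. The wrist force read up to about 0.8 N with the arm in free air, which I take to be sensor drift.

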